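# Repack the cleaning kit in layers

## Task

Someone has shoved the scraper into the brush's slot of the open cleaning-kit case. Lift the scraper out and lay it flat on the bare bench, put the scrubbing brush down into its slot, bristles down, then lay the scraper over the brush in its own seat, blade at the wide end, fully down and level. Set things down rather than dropping them, and leave the ring cutter, the spice jar and the tape roll where they are.

Things in the scene. Friction and masses are not known exactly. Their poses are not given: they have to be found in the camera images.
- kit_case: Open cleaning-kit case, fixed to the bench: aluminium shell, dark grey insert, 206 x 138 x 48 mm high. Origin at the centre of its underside; z up, x along the scraper's seat to its wide (blade) end, y along the brush's slot. Corner blocks 48 mm high hold spare blades and keys, which stay.
- slot_floor (a point): Centre of the brush's slot on its floor, 5 mm above the bench; axes as the case. Slot 40 mm wide (x), 94 mm long (y); past each end a scoop 40 mm wide, 30 mm above the bench, runs out through the case's side. Finger room beside the slot: x 20 to 62 mm either side, y -20 to 20 mm, floor 10 mm above the bench.
- seat (a point): Centre of the scraper's seat, over the slot, 30 mm above the bench; axes as the case. It is two ledges at this height, x 62 to 94 mm either side, between walls 18 mm higher, closed at 94 mm: channel 40 mm wide at the blade end (+x), 30 mm at the handle end (-x). Seated, the scraper's underside is at this height. Between the ledges, fingers have room in slot and scoops.
- scraper_mid (a point): Scraper 180 mm long, 0.11 to 0.23 kg: wooden handle 105 x 24 x 18 mm, steel neck, blade 62 x 34 x 3 mm level with the underside. Point: half-way along, 9 mm above the underside; x to the blade tip, z out of the top; wood from x -90 to 15 mm. At first the blade is in the slot (case -y) and the handle slopes up 15 degrees, its last 60 mm clear of the case past its +y side, with room for fingers.
- scraper_tip (a point): Middle of the scraper's blade edge, at its underside, 90 mm ahead of its middle; same axes.
- brush_mid (a point): Scrubbing brush, green plastic back, bristles down, 85 x 30 x 22 mm high, 0.05 to 0.1 kg; a rigid oval block, the same either way round. Point: its centre, 11 mm above its underside; y along its length, z up. In its slot this point is 16 mm above the bench.
- ring_cutter: Bystander: pastry ring cutter, bare tinned ring 65 mm across and 42 mm tall. Origin under its centre.
- spice_jar: Bystander: square spice jar with a screw cap, 45 x 44 x 100 mm, standing. Origin under its centre.
- tape_roll: Bystander: roll of dark tape lying flat, 53 mm across, 19 mm high. Origin under its centre.

How it is judged:
On the way, in this order (a step that is already met when the one before it is completed fails the run):
1. the scraper lies flat on the bench clear of the case, let go (height (world z) of scraper_mid below 0.02 m and angle between scraper_mid's own z axis and vertical below 0.15 rad and linear speed of scraper below 0.05 m/s and contact force between the fingers and scraper below 0.1 N), for 0.2 s.
2. the brush is down in its slot, let go, with the scraper not yet over it (x of brush_mid in the frame of kit_case between -0.008 and 0.008 m and y of brush_mid in the frame of kit_case between -0.008 and 0.008 m and z of brush_mid in the frame of kit_case between 0.01 and 0.02 m and angle between the y axis of brush_mid and the y axis of kit_case, either way round below 0.2 rad and angle between brush_mid's own z axis and vertical below 0.15 rad and contact force between the fingers and brush below 0.1 N and distance between scraper_mid and brush_mid above 0.06 m), for 0.2 s.
At the end, for the whole second after the job is handed in: Brush in its slot, bristles down: within 8 mm both ways, 4 mm of its resting height, 0.2 rad. Scraper over it in its seat, blade at the wide end: within 7 mm along, 6 mm across, 3.5 mm of its resting height, 0.1 rad, level to 0.06 rad. Both let go and at rest (x of brush_mid in the frame of kit_case between -0.008 and 0.008 m and y of brush_mid in the frame of kit_case between -0.008 and 0.008 m and z of brush_mid in the frame of kit_case between 0.01 and 0.02 m and angle between the y axis of brush_mid and the y axis of kit_case, either way round below 0.2 rad and angle between brush_mid's own z axis and vertical below 0.15 rad and x of scraper_mid in the frame of kit_case between -0.007 and 0.007 m and y of scraper_mid in the frame of kit_case between -0.006 and 0.006 m and z of scraper_mid in the frame of kit_case between 0.034 and 0.0425 m and angle between the x axis of scraper_mid and the x axis of kit_case, either way round below 0.1 rad and angle between scraper_mid's own z axis and vertical below 0.06 rad and x of scraper_tip in the frame of kit_case above 0.075 m and linear speed of each of brush, scraper below 0.02 m/s and contact force between the fingers and brush below 0.1 N and contact force between the fingers and scraper below 0.1 N); the robot touches nothing.
It fails at once if the scraper is dropped (falls free faster than 0.8 m/s, over 3 cm) (linear speed of scraper above 0.8 m/s and contact force between anything else and scraper below 0.02 N).
It fails at once if the brush is dropped (falls free faster than 0.8 m/s, over 3 cm) (linear speed of brush above 0.8 m/s and contact force between anything else and brush below 0.02 N).
It fails at once if the ring cutter is moved more than 3 cm (distance of ring_cutter from where it was at the start of the episode above 0.03 m).
It fails at once if the spice jar is moved more than 3 cm (distance of spice_jar from where it was at the start of the episode above 0.03 m).
It fails at once if the tape roll is moved more than 3 cm (distance of tape_roll from where it was at the start of the episode above 0.03 m).
It also fails if it takes over 72 s, if anything falls off the work surface, if the arm or the gripper's body presses on something with over 40 N, if the wrist force passes 120 N, or if a joint passes its speed limit or range.

## Robot

A 7-joint arm with a two-finger parallel gripper is mounted at the origin on a cart in front of the work surface, level with it; the furniture and walls round the work are solid. World frame = base frame: x ahead of the robot, y to its left, z up, the work surface at z = 0. Lengths are in m, angles in rad, forces in N, time in s.
With the tool pointing down it reaches from about 0.425 to 0.875 m from the base axis. Payload 4.7 kg.
Tool frame: the origin (TCP) lies between the finger pads; the fingertips stand 25 mm ahead of it and the grasp point (between the pads) lies 6 mm ahead of it (ctrl.nose_length is the distance from the TCP to the fingertips, in m); z points along the fingers, y is the line along which they close (so a half turn about z gives the same grasp; the last joint's range is limited). The gripper opens to 87 mm and grips with 3 to 60 N. Pads are 19 mm wide; open, the fingers measure 117 mm over their backs; the gripper's body (75 mm by 190 mm) begins 51 mm behind the grasp point.
Start: joints at [0.014, 0.321, -0.07, 1.45, 0.023, 1.371, -0.057], TCP at [0.65, -0, 0.248] pointing down, gripper open.
Joint ranges: [-2.86, 2.86], [-0.3, 2.09], [-1.38, 1.24], [0.06, 2.45], [-1.56, 4.7], [0.09, 2.05], [-2.69, 2.69]. Speed limits (rad/s): [2.57, 2.57, 3.14, 3.14, 3.14, 3.14, 3.14].

## Interface

Orientations are given as a unit quaternion [x, y, z, w].
In Python, from workcell import ctrl, cams gives the robot as it stands.
- The arm moves only by the tool arm_command, never from a script. Its arguments are lists of equal length, an entry for each row: "translation": the shift along the tool's x, y, z in cm, a list of three; "turn": the turn, a rotation vector about the tool's x, y, z in degrees, a list of three; "hand": the closure, from -1 (fully open) to 1 (shut). A call has 1 to 8 rows; each row is the pose to reach, as a shift and turn from the pose commanded when the call began, along the tool's axes at that moment; what a row does not reach only later rows make up. A row lasts 1/8 s, in which the tool goes at most 62.5 mm and 10.7 degrees, less where a joint would pass 70% of its speed; a pose out of reach is approached as far as the arm can. A call with a gripper value outside its range is refused whole. The fingers move at their own pace and stop on an object; the grip force is fixed at half the most. Time passes only in rows, so rows that repeat a pose let the fingers close. It gives the time, the measured TCP pose, the force, the opening and the grip force at its end, in the units of the state.
- ctrl.read_state(): the state, without advancing time (a new reading comes with each control period).
- cams.snapshot(name): name is "scene" or "side" or "wrist"; returns the picture (384x512x3 uint8, blue, green, red); there is no depth.
- cams.get_calibration(name): a dict with "camera_matrix" (3x3 intrinsics, pixels), "R" (3x3) and "t" (3): a world point X has camera coordinates R X + t; the wrist camera has in their place "T_tool_cam" (4x4, takes a point from camera to tool coordinates, whose origin is the TCP and whose axes are the flange's). Camera axes: x right, y down, z forward; pixel columns grow to the right and rows downward; lengths in m; the calibration is good to about 2 mm. A picture is of the moment at which its call begins: read the wrist's pose just before it. get_calibration takes no time and is no camera call.
- ctrl.hand_in(): hands the job in; it is judged then, once.
The state is a dict: "t": time; "joints": joint angles; "qvel": joint speeds; "joint_torque": joint torques, N m; "tcp_pos": TCP position; "tool_rot": TCP orientation; "force": force on the tool from outside, world axes, zero at the start; "torque": the same for the moment, N m; "opening": opening from 0.0 (shut) to 1.0 (fully open); "gripper_force": force on a finger pad.
Only numpy, scipy, OpenCV 4.12 (cv2) and the standard library are available. Lean on these libraries where they do the work, as an engineer would, in place of code of your own. Each camera call takes 0.05 s, during which the arm holds its last target. There are 200 camera calls.

## Working session

There is one attempt and no reset: what is moved stays moved. The work goes in short steps, Python scripts to look and compute and a tool call to move; the robot and the scene stay as the last step left them, time stands still between calls to the robot, and variables do not carry over. Pictures are saved under pics/ and viewed, at most 10 in all, crops included, and the job is handed in when it is done.

Besides the shell and the picture viewer there is one more tool, called after "Request:" in YAML: its name, and indented under it one key for each argument. arm_command: Moves the arm, as the interface text tells. Its arguments: {"type":"object","properties":{"translation":{"type":"array","items":{"type":"array","items":{"type":"number"}}},"turn":{"type":"array","items":{"type":"array","items":{"type":"number"}}},"hand":{"type":"array","items":{"type":"number"}}},"required":["translation","turn","hand"]}

```bash
ls; mkdir -p pics; python3 - <<'E'
from workcell import ctrl,cams
import cv2
s=ctrl.read_state();print(s)
for n in("scene","side","wrist"):
    c=cams.get_calibration(n);print(n,c)
    cv2.imwrite(f"pics/{n}0.png",cams.snapshot(n))
E
```

```text
pics
{'t': 0.0, 'joints': array([ 0.01409434,  0.32183505, -0.07009647,  1.45166448,  0.02262219,
        1.37080748, -0.05690587]), 'qvel': array([-3.46297172e-05,  8.42086511e-04, -1.59916519e-03,  1.66469091e-03,
        1.06865425e-03, -5.38162277e-04,  8.21439392e-04]), 'joint_torque': array([-2.58547143e-04, -4.91284704e+01, -4.03903294e-01, -3.12526345e+01,
       -6.40594075e-02,  4.37659642e-02,  1.61017233e-04]), 'tcp_pos': array([ 6.49494278e-01, -4.42981453e-05,  2.46459032e-01]), 'tool_rot': array([ 7.07090295e-01,  7.07122611e-01, -7.21231026e-04, -6.38903719e-04]), 'force': array([-0.65657136,  0.53781382,  0.31257102]), 'torque': array([-0.0069335 ,  0.00202619, -0.02364736]), 'gripper_force': 0.0, 'opening': 1.000518572941916}
scene {'camera_matrix': array([[498.31854767,   0.        , 261.70349727],
       [  0.        , 498.31854767, 195.20836343],
       [  0.        ,   0.        ,   1.        ]]), 'R': array([[-0.87228402, -0.4889975 ,  0.00142816],
       [-0.34499626,  0.61333654, -0.71048988],
       [ 0.34655184, -0.62024168, -0.70370597]]), 't': array([0.54
[... 250 characters left out ...]
 -0.00363678],
       [-0.12902702, -0.58951334, -0.79738701],
       [ 0.16459841,  0.78022217, -0.60345731]]), 't': array([-0.61512518,  0.15464079,  0.77970871])}
wrist {'camera_matrix': array([[335.12398624,   0.        , 254.2191065 ],
       [  0.        , 335.12398624, 193.39501204],
       [  0.        ,   0.        ,   1.        ]]), 'T_tool_cam': array([[-1.31631622e-04, -9.69314777e-01, -2.45822795e-01,
         6.76075076e-02],
       [ 9.99999901e-01, -2.31985355e-04,  3.79278188e-04,
        -1.08608667e-03],
       [-4.24667240e-04, -2.45822720e-01,  9.69314711e-01,
        -1.37205139e-01],
       [ 0.00000000e+00,  0.00000000e+00,  0.00000000e+00,
         1.00000000e+00]])}
```

View pics/scene0.png

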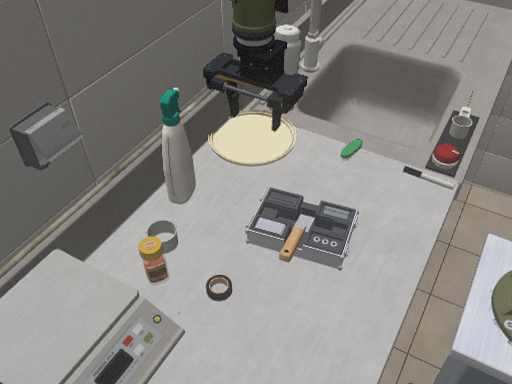

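View pics/side0.png

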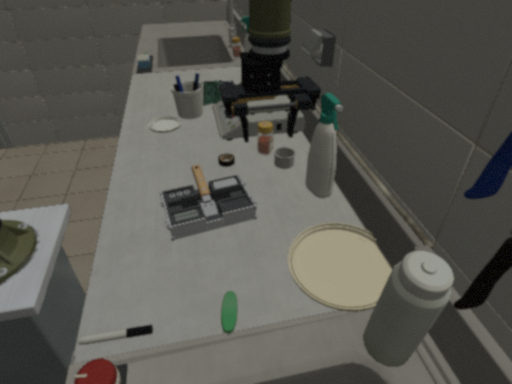

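View pics/wrist0.png

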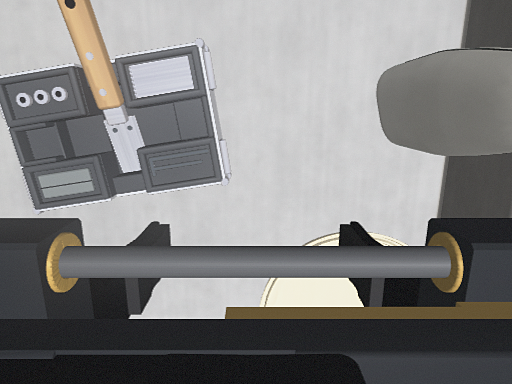

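Wrist view: the case spans (0,75)-(203,40)-(228,183)-(38,212), with the handle running up at (70,5)-(115,115). Brush: scene (352,148), side (229,311). The case's +y is roughly world +y.

```bash
cat > h.py <<'E'
from workcell import ctrl,cams
import numpy as np,cv2
from scipy.spatial.transform import Rotation as Ro
def cam(n,s=None):
    c=cams.get_calibration(n);K=c["camera_matrix"]
    if n!="wrist":return K,c["R"],np.array(c["t"])
    s=s or ctrl.read_state();T=np.eye(4);T[:3,:3]=Ro.from_quat(s["tool_rot"]).as_matrix();T[:3,3]=s["tcp_pos"]
    T=np.linalg.inv(T@c["T_tool_cam"]);return K,T[:3,:3],T[:3,3]
def px(n,uv,z,s=None):
    K,R,t=cam(n,s);d=R.T@np.linalg.solve(K,[uv[0],uv[1],1]);o=-R.T@t
    return o+d*(z-o[2])/d[2]
def proj(n,X,s=None):
    K,R,t=cam(n,s);p=(np.atleast_2d(X)@R.T+t)@K.T;return p[:,:2]/p[:,2:]
E
python3 - <<'E'
from h import *
np.set_printoptions(precision=3,suppress=True)
for u in[(0,75),(203,40),(228,183),(38,212)]:print("case w",px("wrist",u,.048))
for u in[(283,190),(357,212),(341,264),(248,238)]:print("case s",px("scene",u,.048))
for u in[(352,148),(342,155),(362,141)]:print("brush s",px("scene",u,.018))
for u in[(229,311),(231,291),(229,331)]:print("brush side",px("side",u,.018))
for n,u,z in[("ring",(162,236),.02),("jar",(155,276),0),("tape",(219,288),.01),("bottle",(180,200),0),("board",(253,137),0),("edge",(455,187),0),("edge2",(375,384),0),("scale",(110,340),.03),("scaleR",(183,330),.02),("scalecorner",(75,252),.04)]:print(n,px("scene",u,z))
for u,z in[((70,5),.06),((115,115),.035)]:print("scr w",px("wrist",u,z))
E
```

```text
case w [0.407 0.098 0.048]
case w [0.601 0.129 0.048]
case w [ 0.621 -0.007  0.048]
case w [ 0.421 -0.038  0.048]
case s [ 0.582 -0.013  0.048]
case s [ 0.412 -0.031  0.048]
case s [0.387 0.116 0.048]
case s [0.58  0.148 0.048]
brush s [ 0.513 -0.264  0.018]
brush s [ 0.525 -0.226  0.018]
brush s [ 0.501 -0.304  0.018]
brush side [ 0.517 -0.264  0.018]
brush side [ 0.527 -0.221  0.018]
brush side [ 0.512 -0.303  0.018]
ring [0.755 0.213 0.02 ]
jar [0.715 0.293 0.   ]
tape [0.581 0.26  0.01 ]
bottle [0.799 0.091 0.   ]
board [ 0.769 -0.199  0.   ]
edge [ 0.247 -0.27   0.   ]
edge2 [0.246 0.289 0.   ]
scale [0.681 0.457 0.03 ]
scaleR [0.584 0.374 0.02 ]
scalecorner [0.869 0.345 0.04 ]
scr w [0.488 0.155 0.06 ]
scr w [0.507 0.061 0.035]
```

Request:
arm_command:
  translation:
    - [1,-5,-1]
    - [2,-10,-3]
    - [3,-15,-4]
    - [3,-15,-4]
    - [3,-15,-4]
  turn:
    - [0,0,-3]
    - [0,0,-6]
    - [0,0,-9]
    - [0,0,-9]
    - [0,0,-9]
  hand: [-1,-1,-1,-1,-1]

```text
t: 0.78
tcp_pos: [0.5004, 0.0297, 0.2877]
tool_rot: [0.65, 0.76, 0.0, 0.0]
force: [-0.2, -0.9, 0.0]
opening: 1.0
gripper_force: 0.0
```

```bash
python3 - <<'E'
from h import *
s=ctrl.read_state();print(s["tcp_pos"],s["tool_rot"])
im=cams.snapshot("wrist");cv2.imwrite("pics/w1r.png",im);cv2.imwrite("pics/w1.png",cv2.resize(im[:300],(800,469)))
E
```

```text
[0.50039067 0.02971871 0.28765014] [6.49646272e-01 7.60236440e-01 2.34165492e-04 4.71883915e-04]
```

View pics/w1.png

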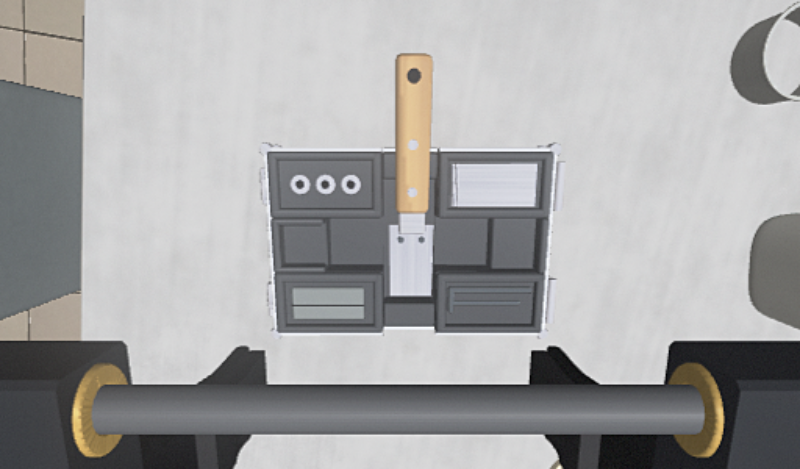

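The case corners (in the 1.5625x picture) are (264,147), (557,147), (546,331) and (278,332). The handle runs straight up, ending at (414,55), with its junction to the neck at (412,213).

```bash
python3 - <<'E'
from h import *
np.set_printoptions(precision=4,suppress=True)
k=1.5625
P=[px("wrist",(u/k,v/k),.048)[:2] for u,v in[(264,147),(557,147),(546,331),(278,332)]]
P=np.array(P);print(P,P.mean(0))
for a,b in((0,1),(3,2),(3,0),(2,1)):
    d=P[b]-P[a];print(np.linalg.norm(d),np.degrees(np.arctan2(d[1],d[0])))
# slot edges between corner blocks
for n,(u,v),z in[("end",(414,55),.075),("junction",(412,213),.04),("handle@edge L",(396,130),.055),("R",(432,130),.055),("tip",(411,296),.009),("slotTL",(382,152),.048),("slotTR",(439,152),.048),("slotBL",(384,328),.048),("slotBR",(436,328),.048)]:print(n,px("wrist",(u/k,v/k),z))
E
```

```text
[[ 0.3962  0.0968]
 [ 0.5959  0.1282]
 [ 0.6182 -0.0027]
 [ 0.4191 -0.0348]] [0.5074 0.0469]
0.20211474273020547 8.944308219825736
0.20164117050044922 9.160590056326402
0.13359817038947577 99.87530602358197
0.1328301989021145 99.67577416202987
end [0.4889 0.1653 0.075 ]
junction [0.5047 0.0677 0.04  ]
handle@edge L [0.4845 0.1215 0.055 ]
R [0.5084 0.1253 0.055 ]
tip [ 0.516  -0.0009  0.009 ]
slotTL [0.4771 0.1062 0.048 ]
slotTR [0.516  0.1123 0.048 ]
slotBL [ 0.4975 -0.0193  0.048 ]
slotBR [ 0.536  -0.0132  0.048 ]
```

Request:
arm_command:
  translation:
    - [3.5,0.5,4]
    - [7,1,9]
    - [10.3,1.1,14]
    - [10.3,1.1,18]
    - [10.3,1.1,21]
    - [10.3,1.1,23.7]
    - [10.3,1.1,23.7]
    - [10.3,1.1,23.7]
  turn:
    - [0,5,0]
    - [0,10,0]
    - [0,15,0]
    - [0,15,0]
    - [0,15,0]
    - [0,15,0]
    - [0,15,0]
    - [0,15,0]
  hand: [-1,-1,-1,-1,-1,-1,-1,-1]

```text
t: 1.82
tcp_pos: [0.4957, 0.1334, 0.0509]
tool_rot: [0.644, 0.754, 0.085, -0.099]
force: [-0.3, -0.8, -0.6]
opening: 0.999
gripper_force: 0.0
```

Request:
arm_command:
  translation:
    - [0,0,0]
    - [0,0,0]
    - [0,0,0]
    - [0,0,0]
    - [0,0,0]
    - [0,0,0]
  turn:
    - [0,0,0]
    - [0,0,0]
    - [0,0,0]
    - [0,0,0]
    - [0,0,0]
    - [0,0,0]
  hand: [1,1,1,1,1,1]

```text
t: 2.58
tcp_pos: [0.4948, 0.1334, 0.0506]
tool_rot: [0.644, 0.754, 0.085, -0.099]
force: [0.2, 0.3, -0.4]
opening: 0.402
gripper_force: 0.0
```

Request:
arm_command:
  translation:
    - [0,0,0]
    - [0,0,0]
    - [0,0,0]
    - [0,0,0]
  turn:
    - [0,0,0]
    - [0,0,0]
    - [0,0,0]
    - [0,0,0]
  hand: [1,1,1,1]

```text
t: 3.08
tcp_pos: [0.4948, 0.1334, 0.0505]
tool_rot: [0.644, 0.754, 0.085, -0.099]
force: [-0.3, 0.4, 0.8]
opening: 0.264
gripper_force: 30.0
```

Request:
arm_command:
  translation:
    - [0.26,0,-0.97]
    - [0.78,0,-2.9]
    - [1.55,0,-5.8]
    - [2.33,0,-8.7]
    - [3.1,0,-11.6]
    - [3.1,0,-11.6]
    - [3.1,0,-11.6]
    - [3.1,0,-11.6]
  turn:
    - [0,0,0]
    - [0,0,0]
    - [0,0,0]
    - [0,0,0]
    - [0,0,0]
    - [0,-8,0]
    - [0,-15,0]
    - [0,-15,0]
  hand: [1,1,1,1,1,1,1,1]

```text
t: 4.08
tcp_pos: [0.4941, 0.1364, 0.1713]
tool_rot: [0.647, 0.762, 0.001, -0.0]
force: [-1.2, -0.4, -1.3]
opening: 0.268
gripper_force: 30.0
```

```bash
python3 - <<'E'
from h import *
s=ctrl.read_state();print(s["tcp_pos"],s["tool_rot"],s["joints"],s["force"])
a=cams.snapshot("wrist");b=cams.snapshot("side");c=cams.snapshot("scene")
cv2.imwrite("pics/m1.png",np.vstack([np.hstack([cv2.resize(b[100:300,100:300],(400,400)),cv2.resize(c[100:300,200:400],(400,400))])]))
cv2.imwrite("pics/w2.png",a)
E
```

```text
[0.4940567  0.13642249 0.17130686] [ 6.47270829e-01  7.62259495e-01  8.56279882e-04 -4.51415339e-04] [-0.12693378  0.09173517 -0.20298848  1.88170692  0.01827083  1.16907524
 -0.17342036] [-1.17193561 -0.4407428  -1.28917286]
```

View pics/m1.png

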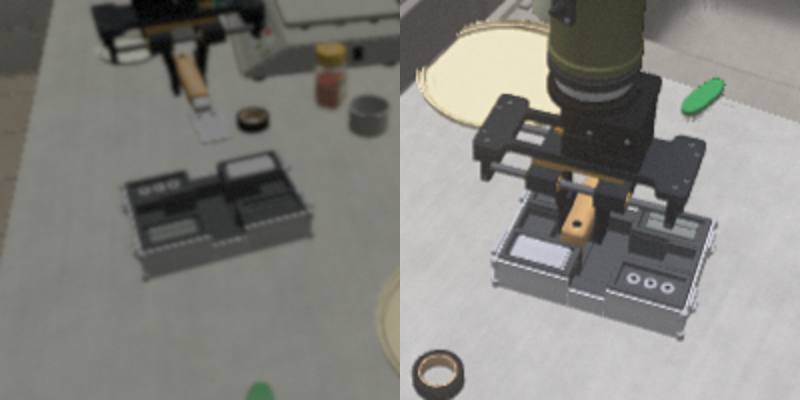

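Scraper held, blade seen at side px ≈(212,168). I'll check it for droop against a level prediction.

```bash
python3 - <<'E'
from h import *
np.set_printoptions(precision=1,suppress=True)
g=np.array([.494,.1364,.165]);d=np.array([.158,-.987,0])
for a in(0,5,10,15,20):
    r=np.radians(a);f=d*np.cos(r)-np.array([0,0,np.sin(r)]);dn=np.array([0,0,-1])*np.cos(r)-d*np.sin(r)
    T=[g+f*L+dn*.009 for L in(.141,.145)];print(a,proj("side",T).ravel(),T[0][2]*1000,proj("wrist",T).ravel())
E
```

```text
0 [207.8 170.5 208.3 171.5] 156.0 [256.5 467.1 256.5 472.3]
5 [208.2 174.8 208.7 175.9] 143.7452879897545 [256.4 445.1 256.4 449.5]
10 [208.4 178.7 208.9 179.9] 131.65233717185296 [256.3 424.3 256.3 428.1]
15 [208.5 182.1 209.  183.4] 119.81318220394296 [256.2 404.5 256.2 407.8]
20 [208.4 185.1 208.9 186.5] 108.31792620400755 [256.1 385.8 256.1 388.6]
```

```bash
python3 - <<'E'
import cv2
b=cv2.imread("pics/w2.png")
cv2.imwrite("pics/w2c.png",b[60:])
E
```

```text
(no output)
```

View pics/w2c.png

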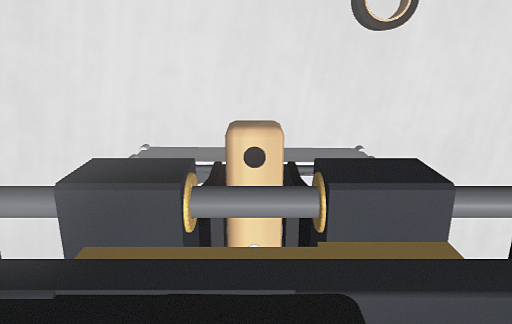

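Request:
arm_command:
  translation:
    - [-3,-0.7,0]
    - [-7,-1.5,0]
    - [-11,-2.5,0]
    - [-15,-3.4,0]
    - [-19,-4.3,0]
    - [-23,-5.2,0]
    - [-25.8,-5.8,0]
    - [-25.8,-5.8,0]
  turn:
    - [0,0,-9]
    - [0,0,-18]
    - [0,0,-27]
    - [0,0,-36]
    - [0,0,-45]
    - [0,0,-54]
    - [0,0,-63]
    - [0,0,-72]
  hand: [1,1,1,1,1,1,1,1]

```text
t: 5.22
tcp_pos: [0.4764, -0.1354, 0.1703]
tool_rot: [0.08, 0.997, 0.0, -0.0]
force: [-0.4, 0.5, -1.1]
opening: 0.273
gripper_force: 30.0
```

Request:
arm_command:
  translation:
    - [0,0,3]
    - [0,0,6]
    - [0,0,8]
    - [0,0,8]
    - [0,0,8]
  turn:
    - [0,0,-9]
    - [0,0,-18]
    - [0,0,-18]
    - [0,0,-18]
    - [0,0,-18]
  hand: [1,1,1,1,1]

```text
t: 5.85
tcp_pos: [0.4781, -0.1316, 0.0914]
tool_rot: [-0.078, 0.997, -0.0, 0.0]
force: [-0.6, -0.6, -2.3]
opening: 0.267
gripper_force: 30.0
```

Request:
arm_command:
  translation:
    - [0,0,2]
    - [0,0,4]
    - [0,0,5.2]
    - [0,0,5.8]
    - [0,0,6.2]
    - [0,0,6.3]
    - [0,0,6.3]
  turn:
    - [0,5,0]
    - [0,5,0]
    - [0,5,0]
    - [0,5,0]
    - [0,5,0]
    - [0,5,0]
    - [0,5,0]
  hand: [1,1,1,1,1,1,1]

```text
t: 6.72
tcp_pos: [0.4781, -0.1306, 0.0281]
tool_rot: [-0.078, 0.996, -0.004, -0.043]
force: [0.2, 0.5, -1.8]
opening: 0.268
gripper_force: 30.0
```

```bash
python3 - <<'E'
from h import *
s=ctrl.read_state();print(s["tcp_pos"],s["force"],s["torque"])
b=cams.snapshot("side");c=cams.snapshot("scene")
cv2.imwrite("pics/m2.png",np.hstack([cv2.resize(b[180:330,140:290],(400,400)),cv2.resize(c[90:240,270:420],(400,400))]))
E
```

```text
[ 0.47813763 -0.13064438  0.02806281] [ 0.16634553  0.46464902 -1.81015068] [ 0.12211297 -0.02333968  0.03483769]
```

View pics/m2.png

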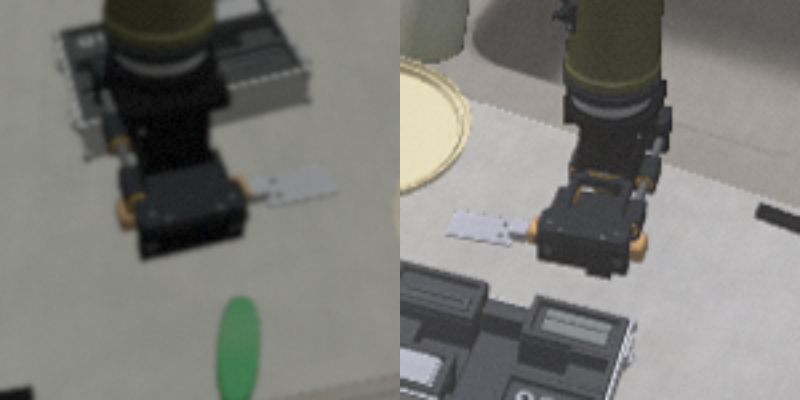

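The scraper is just off the bench, with no contact load yet. I'll add a little tilt so the blade touches.

Request:
arm_command:
  translation:
    - [0,0,0.1]
    - [0,0,0.1]
    - [0,0,0.1]
  turn:
    - [0,0.7,0]
    - [0,1.4,0]
    - [0,1.4,0]
  hand: [1,1,1]

```text
t: 7.2
tcp_pos: [0.4782, -0.1305, 0.0266]
tool_rot: [-0.079, 0.995, -0.004, -0.056]
force: [0.4, 0.5, -1.6]
opening: 0.273
gripper_force: 30.0
```

Request:
arm_command:
  translation:
    - [0,0,0]
    - [0,0,0]
    - [0,0,0]
    - [0,0,0]
  turn:
    - [0,0.8,0]
    - [0,1.6,0]
    - [0,2,0]
    - [0,2,0]
  hand: [1,1,1,1]

```text
t: 7.7
tcp_pos: [0.4781, -0.1306, 0.0268]
tool_rot: [-0.078, 0.994, -0.006, -0.073]
force: [0.4, 0.3, 0.3]
opening: 0.267
gripper_force: 30.0
```

```bash
python3 - <<'E'
from h import *
s=ctrl.read_state();print(s["tcp_pos"],s["force"],s["torque"])
E
```

```text
[ 0.47809683 -0.13056694  0.02677   ] [0.42979803 0.34220339 0.32981539] [ 0.15671885 -0.25942501 -0.02514201]
```

Request:
arm_command:
  translation:
    - [0,0,0]
    - [0,0,0]
    - [0,0,0]
    - [0,0,0]
    - [0,0,0]
    - [0,0,0]
  turn:
    - [0,0,0]
    - [0,0,0]
    - [0,0,0]
    - [0,0,0]
    - [0,0,0]
    - [0,0,0]
  hand: [0.44,0.4,0.3,0.2,0,0]

```text
t: 8.45
tcp_pos: [0.4778, -0.1306, 0.0267]
tool_rot: [-0.078, 0.994, -0.006, -0.073]
force: [0.0, 0.5, 0.2]
opening: 0.482
gripper_force: 0.0
```

Request:
arm_command:
  translation:
    - [0.4,0,-3]
    - [1.2,0,-8]
    - [2,-3,-13.5]
    - [2.8,-7,-19]
    - [3.2,-11,-21.8]
    - [3.2,-15,-21.8]
    - [3.2,-19,-21.8]
    - [3.2,-20.3,-21.8]
  turn:
    - [0,0,0]
    - [0,-4,0]
    - [0,-8.4,0]
    - [0,-8.4,0]
    - [0,-8.4,0]
    - [0,-8.4,0]
    - [0,-8.4,0]
    - [0,-8.4,0]
  hand: [0,-0.1,-0.2,-0.2,-0.2,-0.2,-0.2,-0.2]

```text
t: 9.45
tcp_pos: [0.5088, -0.3338, 0.2466]
tool_rot: [-0.077, 0.997, -0.0, -0.0]
force: [-0.8, -0.3, 0.1]
opening: 0.599
gripper_force: 0.0
```

Request:
arm_command:
  translation:
    - [0,0,0]
    - [0,0,0]
    - [0,0,0]
    - [0,0,0]
    - [0,0,0]
    - [0,0,0]
    - [0,0,0]
    - [0,0,0]
  turn:
    - [0,0,10]
    - [0,0,20]
    - [0,0,30]
    - [0,0,40]
    - [0,0,50]
    - [0,0,60]
    - [0,0,70]
    - [0,0,80]
  hand: [-0.2,-0.2,-0.2,-0.2,-0.2,-0.2,-0.2,-0.2]

```text
t: 10.45
tcp_pos: [0.5099, -0.3296, 0.2468]
tool_rot: [0.582, 0.813, 0.0, -0.0]
force: [0.2, 0.5, 0.1]
opening: 0.599
gripper_force: 0.0
```

Request:
arm_command:
  translation:
    - [0,0,0]
    - [0,0,0]
    - [0,0,0]
    - [0,0,0]
    - [0,0,0]
  turn:
    - [0,0,10]
    - [0,0,20]
    - [0,0,30]
    - [0,0,31]
    - [0,0,31]
  hand: [-0.2,-0.2,-0.2,-0.2,-0.2]

```text
t: 11.08
tcp_pos: [0.5099, -0.3303, 0.2469]
tool_rot: [0.776, 0.631, 0.0, -0.0]
force: [0.9, 0.2, -0.3]
opening: 0.603
gripper_force: 0.0
```

```bash
python3 - <<'E'
from h import *
s=ctrl.read_state();print(s["tcp_pos"],s["tool_rot"],s["joints"])
im=cams.snapshot("wrist");cv2.imwrite("pics/w3.png",cv2.resize(im[:300],(800,469)))
hsv=cv2.cvtColor(im,cv2.COLOR_BGR2HSV);m=cv2.inRange(hsv,(40,80,40),(90,255,255))
c=max(cv2.findContours(m,0,2)[0],key=cv2.contourArea);r=cv2.minAreaRect(c);print(r,cv2.contourArea(c))
P=np.array([px("wrist",p,.020,s)[:2] for p in cv2.boxPoints(r)]);print(P,P.mean(0),np.linalg.norm(P-np.roll(P,1,0),axis=1))
x=Ro.from_quat(s["tool_rot"]).as_matrix()[:,0];print(np.degrees(np.arctan2(x[1],x[0])))
for i in range(4):
    d=P[i]-P[i-1];print(np.degrees(np.arctan2(d[1],d[0])))
E
```

```text
[ 0.5098705  -0.33029675  0.24691737] [ 7.76040634e-01  6.30682866e-01  1.36337397e-04 -1.94868052e-04] [ 0.22660884  0.2349685   0.36180457  1.57679362 -0.08503036  1.34561764
  0.39240812]
((247.0, 105.5), (81.0, 26.0), 90.0) 1781.0
[[ 0.51117399 -0.2176855 ]
 [ 0.53717904 -0.2231201 ]
 [ 0.52065545 -0.30387412]
 [ 0.49311552 -0.29811634]] [ 0.515531   -0.26069902] [0.08243318 0.02656685 0.08242718 0.02813538]
78.2010431517554
77.34570777936482
-11.803934163574668
-101.56402708028772
168.1912519525191
```

View pics/w3.png

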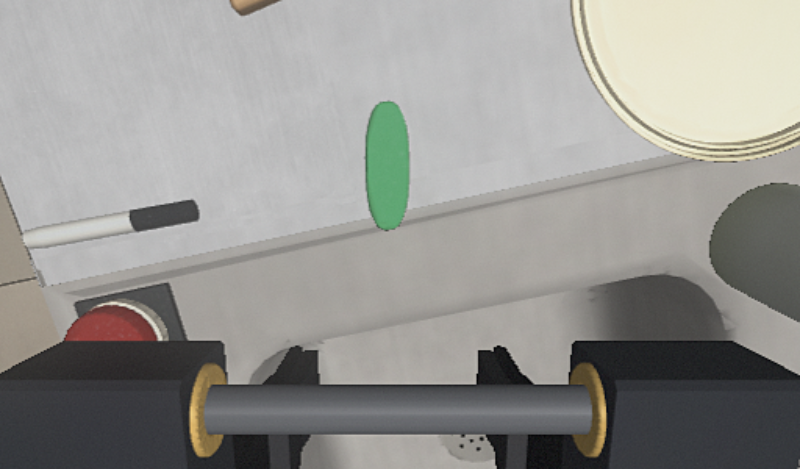

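Brush at (0.5155, -0.2607), aligned with the tool already. Going down to it.

Request:
arm_command:
  translation:
    - [3,-0.4,5]
    - [6.9,-0.9,10]
    - [6.9,-0.9,15]
    - [6.9,-0.9,19]
    - [6.9,-0.9,21]
    - [6.9,-0.9,21.4]
    - [6.9,-0.9,21.4]
    - [6.9,-0.9,21.4]
  turn:
    - [0,0,0]
    - [0,0,0]
    - [0,0,0]
    - [0,0,0]
    - [0,0,0]
    - [0,0,0]
    - [0,0,0]
    - [0,0,0]
  hand: [-0.2,-0.2,-0.2,-0.2,-0.2,-0.2,-0.2,0]

```text
t: 12.12
tcp_pos: [0.5163, -0.2621, 0.0344]
tool_rot: [0.777, 0.629, 0.001, 0.001]
force: [-0.2, 0.2, 1.0]
opening: 0.552
gripper_force: 0.0
```

Request:
arm_command:
  translation:
    - [0,0,0]
    - [0,0,0]
    - [0,0,0]
    - [0,0,0]
    - [0,0,0]
    - [0,0,0]
  turn:
    - [0,0,0]
    - [0,0,0]
    - [0,0,0]
    - [0,0,0]
    - [0,0,0]
    - [0,0,0]
  hand: [1,1,1,1,1,1]

```text
t: 12.88
tcp_pos: [0.5157, -0.2618, 0.0336]
tool_rot: [0.777, 0.629, 0.0, 0.0]
force: [-1.6, 1.1, 5.1]
opening: 0.328
gripper_force: 30.0
```

Request:
arm_command:
  translation:
    - [0,0,-4]
    - [2,-0.5,-9]
    - [7,-1.7,-11]
    - [12,-2.9,-11]
    - [17,-4.1,-11]
    - [22,-5.4,-11]
    - [27,-6.6,-11]
    - [29.9,-7.3,-11]
  turn:
    - [0,0,0]
    - [0,0,-4]
    - [0,0,-8]
    - [0,0,-12]
    - [0,0,-16]
    - [0,0,-20]
    - [0,0,-21]
    - [0,0,-21]
  hand: [1,1,1,1,1,1,1,1]

```text
t: 13.88
tcp_pos: [0.505, 0.0491, 0.1423]
tool_rot: [0.648, 0.762, -0.0, -0.001]
force: [0.2, -0.8, -0.8]
opening: 0.321
gripper_force: 30.0
```

Request:
arm_command:
  translation:
    - [0,0,0]
    - [0,0,0]
    - [0,0,0]
  turn:
    - [0,0,0]
    - [0,0,0]
    - [0,0,0]
  hand: [1,1,1]

```text
t: 14.25
tcp_pos: [0.506, 0.0443, 0.1427]
tool_rot: [0.65, 0.76, -0.0, 0.0]
force: [-0.5, 0.2, -1.5]
opening: 0.326
gripper_force: 30.0
```

```bash
python3 - <<'E'
from h import *
s=ctrl.read_state();print(s["tcp_pos"],s["tool_rot"],s["force"])
x=Ro.from_quat(s["tool_rot"]).as_matrix()[:,0];print(np.degrees(np.arctan2(x[1],x[0])))
b=cams.snapshot("side");c=cams.snapshot("scene")
cv2.imwrite("pics/m3.png",np.hstack([cv2.resize(b[130:280,140:290],(400,400)),cv2.resize(c[130:280,220:370],(400,400))]))
E
```

```text
[0.50597884 0.04431996 0.14271561] [ 6.50392993e-01  7.59597797e-01 -3.71180005e-04  6.18791445e-05] [-0.49395292  0.21103844 -1.50907331]
98.8575242522441
```

View pics/m3.png

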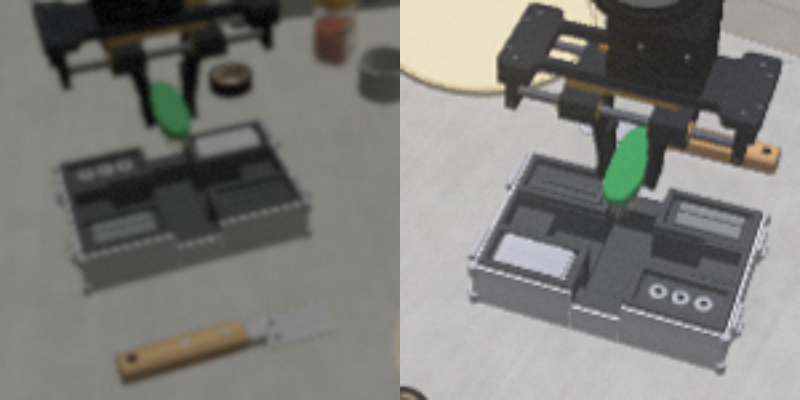

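Request:
arm_command:
  translation:
    - [0.1,0.1,3]
    - [0.1,0.1,6]
    - [0.1,0.1,7.5]
    - [0.1,0.1,8.5]
    - [0.1,0.1,9.4]
    - [0.1,0.1,10]
    - [0.1,0.1,10.3]
    - [0.1,0.1,10.3]
  turn:
    - [0,0,0]
    - [0,0,0]
    - [0,0,0]
    - [0,0,0]
    - [0,0,0]
    - [0,0,0]
    - [0,0,0]
    - [0,0,0]
  hand: [1,1,1,1,1,1,1,1]

```text
t: 15.35
tcp_pos: [0.507, 0.0471, 0.0401]
tool_rot: [0.649, 0.76, 0.0, 0.0]
force: [-0.9, -0.0, -0.1]
opening: 0.325
gripper_force: 30.0
```

Request:
arm_command:
  translation:
    - [-0.1,0,0.1]
    - [-0.1,0,0.15]
    - [-0.1,0,0.15]
    - [-0.1,0,0.15]
    - [-0.1,0,0.15]
    - [-0.1,0,0.15]
    - [-0.1,0,0.15]
  turn:
    - [0,0,0]
    - [0,0,0]
    - [0,0,0]
    - [0,0,0]
    - [0,0,0]
    - [0,0,0]
    - [0,0,0]
  hand: [1,1,0.2,0.1,0.08,0.08,0.08]

```text
t: 16.23
tcp_pos: [0.507, 0.0461, 0.0385]
tool_rot: [0.649, 0.76, 0.0, 0.0]
force: [0.0, 0.3, -0.5]
opening: 0.462
gripper_force: 0.0
```

Request:
arm_command:
  translation:
    - [0,0,-1]
    - [0,0,-3]
    - [0,0,-7]
    - [-2,0,-12]
    - [-6,0,-17]
    - [-10,0,-20]
    - [-14,0,-20]
    - [-14,0,-20]
  turn:
    - [0,0,0]
    - [0,0,0]
    - [0,0,0]
    - [0,0,0]
    - [0,0,0]
    - [0,0,0]
    - [0,0,0]
    - [0,0,0]
  hand: [0.08,0.08,0,-0.1,-0.1,-0.1,-0.1,-0.1]

```text
t: 17.23
tcp_pos: [0.5289, -0.0963, 0.2398]
tool_rot: [0.652, 0.758, -0.0, 0.001]
force: [-0.4, 1.1, 1.1]
opening: 0.548
gripper_force: 0.0
```

```bash
python3 - <<'E'
from h import *
s=ctrl.read_state();print(s["tcp_pos"],s["tool_rot"],s["joints"],s["opening"])
im=cams.snapshot("wrist");cv2.imwrite("pics/w4.png",cv2.resize(im[:300],(800,469)))
hsv=cv2.cvtColor(im,cv2.COLOR_BGR2HSV);m=cv2.inRange(hsv,(40,80,40),(90,255,255))
def rect(m,z):
    c=max(cv2.findContours(m,0,2)[0],key=cv2.contourArea);r=cv2.minAreaRect(c)
    P=np.array([px("wrist",p,z,s)[:2] for p in cv2.boxPoints(r)]);L=np.linalg.norm(P-np.roll(P,1,0),axis=1)
    i=L.argmax();d=P[i]-P[i-1];print(np.array(r[0])*1.5625,P.mean(0),L,np.degrees(np.arctan2(d[1],d[0])))
    return P.mean(0)
p=rect(m,.025)
a=np.radians(9.05);d=p-[.507,.0467];print("brush in case",d@[np.cos(a),np.sin(a)],d@[-np.sin(a),np.cos(a)])
m=cv2.inRange(hsv,(8,70,90),(22,255,255));rect(m,.016)
E
```

```text
[ 0.52888525 -0.096342    0.23978534] [ 6.51922265e-01  7.58284798e-01 -2.92777709e-05  1.23467258e-03] [-0.04286435  0.08247821  0.1831788   1.75070531 -0.01411008  1.30776096
  0.29390686] 0.5481441301591377
[396.875    55.46875] [0.50798127 0.03694839] [0.06329585 0.02833121 0.06330515 0.02973492] -80.7547439385115
brush in case -0.0005648402225407845 -0.009784565595622362
[502.34375 484.375  ] [ 0.63556909 -0.25338913] [0.02218634 0.4597004  0.02255565 0.46590768] -171.45713856257916
```

View pics/w4.png

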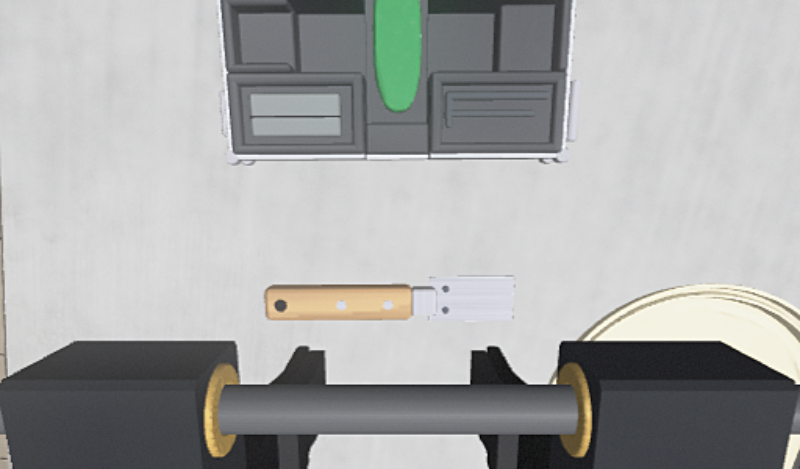

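```bash
python3 - <<'E'
from h import *
s=ctrl.read_state()
im=cv2.imread("pics/w4.png")
hsv=cv2.cvtColor(im,cv2.COLOR_BGR2HSV);hsv[330:]=0;k=1.5625
m=cv2.inRange(hsv,(8,60,90),(24,255,255));m[:,480:]=0
c=max(cv2.findContours(m,0,2)[0],key=cv2.contourArea);r=cv2.minAreaRect(c)
for z in(.012,.018):
    P=np.array([px("wrist",p/k,z,s)[:2] for p in cv2.boxPoints(r)]);L=np.linalg.norm(P-np.roll(P,1,0),axis=1)
    i=L.argmax();d=P[i]-P[i-1];print(r,P.mean(0),L,np.degrees(np.arctan2(d[1],d[0])))
L,R=[px("wrist",(u/k,v/k),.014,s) for u,v in((264,303),(412,303))];print(L,R,R-L)
for u,v in((514,276),(514,319)):print("tip",px("wrist",(u/k,v/k),.003,s))
e=px("wrist",(398/k,111/k),.022,s)[:2];a=np.radians(9.05);d=e-[.507,.0467];print("brush end in case",d@[np.cos(a),np.sin(a)],d@[-np.sin(a),np.cos(a)])
for u,v in((231,160),(565,160)):print(px("wrist",(u/k,v/k),.048,s))
E
```

```text
((337.99993896484375, 301.9999694824219), (145.99996948242188, 33.99999237060547), -0.0) [ 0.48990004 -0.12456259] [0.10564544 0.02522007 0.10391934 0.02518022] -171.21148630702905
((337.99993896484375, 301.9999694824219), (145.99996948242188, 33.99999237060547), -0.0) [ 0.49035234 -0.12295232] [0.10390572 0.02480476 0.10220804 0.02476556] -171.21148630702905
[ 0.43791194 -0.13272964  0.014     ] [ 0.54234938 -0.11657961  0.014     ] [0.10443744 0.01615004 0.        ]
tip [ 0.61311092 -0.08799262  0.003     ]
tip [ 0.61984833 -0.11983487  0.003     ]
brush end in case -0.00029257345602203764 -0.03809748057040783
[ 0.41749138 -0.03673757  0.048     ]
[ 0.61725912 -0.00578706  0.048     ]
```

Request:
arm_command:
  translation:
    - [1,0,-2]
    - [3,-1.5,-5]
    - [3,-1.5,-5]
    - [3,-1.5,-5]
    - [3,-1.5,-5]
    - [3,-1.5,-5]
    - [3,-1.5,-5]
    - [3,-1.5,-5]
  turn:
    - [0,0,0]
    - [0,0,0]
    - [0,0,0]
    - [0,0,0]
    - [0,0,0]
    - [0,0,0]
    - [0,0,0]
    - [0,0,0]
  hand: [-0.1,-0.1,-0.1,-0.1,-0.1,-0.1,-0.1,-0.1]

```text
t: 18.27
tcp_pos: [0.5094, -0.065, 0.2883]
tool_rot: [0.65, 0.76, -0.0, -0.0]
force: [-0.5, -1.2, -0.9]
opening: 0.547
gripper_force: 0.0
```

```bash
python3 - <<'E'
from h import *
np.set_printoptions(precision=4,suppress=True)
s=ctrl.read_state();im=cams.snapshot("wrist");s2=ctrl.read_state()
print(s["tcp_pos"],s2["tcp_pos"],s["tool_rot"])
cv2.imwrite("pics/w5.png",im)
hsv=cv2.cvtColor(im,cv2.COLOR_BGR2HSV);hsv[222:]=0
C=np.array([.507,.0464]);a=np.radians(9.05);A=np.array([[np.cos(a),np.sin(a)],[-np.sin(a),np.cos(a)]])
for n,lo,hi,z in(("brush",(40,80,40),(90,255,255),.022),("handle",(8,60,90),(24,255,255),.015)):
    m=cv2.inRange(hsv,lo,hi)
    c=max(cv2.findContours(m,0,2)[0],key=cv2.contourArea);r=cv2.minAreaRect(c)
    P=np.array([px("wrist",p,z,s)[:2] for p in cv2.boxPoints(r)]);L=np.linalg.norm(P-np.roll(P,1,0),axis=1)
    i=L.argmax();d=P[i]-P[i-1];print(n,r,cv2.boundingRect(c),P.mean(0),L,np.degrees(np.arctan2(d[1],d[0])),"case",A@(P.mean(0)-C))
# case outline profile: bench bright -> bright rim -> dark; gray gradient along lines through known case points
g=cv2.cvtColor(im,cv2.COLOR_BGR2GRAY).astype(float)
def prof(p0,p1,z,n):
    w=np.linspace(0,1,n)[:,None];Q=C+(np.array(p0)+w*(np.array(p1)-p0))@A
    uv=proj("wrist",np.c_[Q,np.full(n,z)],s).astype(np.float32)
    return cv2.remap(g.astype(np.float32),uv[:,:1],uv[:,1:],1).ravel().astype(int)
print("y -80..-60 @x=60",prof((.06,-.08),(.06,-.06),.048,21))
print("y +60..80 @x=60",prof((.06,.06),(.06,.08),.048,21))
print("x seat channel y +-30 @x=80",prof((.08,-.03),(.08,.03),.048,61))
print("y +-30 @x=-80",prof((-.08,-.03),(-.08,.03),.048,61))
E
```

```text
[ 0.5094 -0.065   0.2883] [ 0.5094 -0.065   0.2884] [ 0.6495  0.7603 -0.0001 -0.0001]
brush ((267.5, 67.5), (79.0, 25.0), 90.0) (255, 28, 26, 80) [0.506  0.0474] [0.0844 0.0276 0.0845 0.0291] -79.93742396882162 case [-0.0008  0.0012]
handle ((232.5, 209.5), (19.0, 81.0), 90.0) (192, 200, 82, 20) [ 0.4901 -0.1264] [0.0254 0.1029 0.0254 0.1044] -171.02193897240164 case [-0.0439 -0.168 ]
y -80..-60 @x=60 [220 219 219 219 219 219 219 219 222 202 187 244 240 107  97 112 127 116
  89  99 122]
y +60..80 @x=60 [106 115 115 109  96   0   0   0   0   0   0   0   0   0   0   0   0   0
   0   0   0]
x seat channel y +-30 @x=80 [123 101  94 106 114 115 119 113  91  95 120 119 118 119 118 118 119 118
 117 117 117 120 118 118 119 120 119 118 118 118 118 118 119 120 119 120
 120 119 119 120 119 120 119 122 119  96  70  73  80  88 108 117 116 118
 109  86 147 217 225 216 220]
y +-30 @x=-80 [125 118 103 103 114 120 129 132 103  78 102 117 129 109  92 122 122 121
 121 122 122 122 122 125 125 121 123 124 124 123 125 122 125 126 125 126
 125 125 126 127 127 131  82  68  75 101 115 123 101  75 101 116 121 129
 127 107 113 128 128 127 127]
```

Request:
arm_command:
  translation:
    - [-0.7,0.1,2]
    - [-1.5,0.2,4]
    - [-2.5,0.4,6]
    - [-3.5,0.5,8]
    - [-4.5,0.7,10]
    - [-5.5,0.8,12]
    - [-5.9,0.9,14]
    - [-5.9,0.9,15]
  turn:
    - [0,0,-10]
    - [0,0,-20]
    - [0,0,-30]
    - [0,0,-40]
    - [0,0,-50]
    - [0,0,-60]
    - [0,0,-70]
    - [0,0,-80]
  hand: [-0.1,-0.1,-0.1,-0.1,-0.1,-0.1,-0.1,-0.1]

```text
t: 19.32
tcp_pos: [0.527, -0.1221, 0.1372]
tool_rot: [0.006, 1.0, 0.0, -0.001]
force: [0.7, 0.9, 1.0]
opening: 0.551
gripper_force: 0.0
```

Request:
arm_command:
  translation:
    - [0,0,2]
    - [0,0,4]
    - [0,0,5]
    - [0,0,5]
    - [0,0,5]
  turn:
    - [0,0,-10]
    - [0,0,-10]
    - [0,0,-10]
    - [0,0,-10]
    - [0,0,-10]
  hand: [-0.1,-0.1,-0.1,-0.1,-0.1]

```text
t: 19.95
tcp_pos: [0.5281, -0.1218, 0.0893]
tool_rot: [-0.078, 0.997, -0.0, 0.001]
force: [-0.7, 0.2, -0.1]
opening: 0.548
gripper_force: 0.0
```

Request:
arm_command:
  translation:
    - [0.1,0,2]
    - [0.1,0,4]
    - [0.1,0,5.5]
    - [0.1,0,6]
    - [0.1,0,6.2]
    - [0.1,0,6.2]
    - [0.1,0,6.2]
  turn:
    - [0,0,0]
    - [0,0,0]
    - [0,0,0]
    - [0,0,0]
    - [0,0,0]
    - [0,0,0]
    - [0,0,0]
  hand: [-0.1,-0.1,-0.1,-0.1,-0.1,-0.1,-0.1]

```text
t: 20.82
tcp_pos: [0.527, -0.122, 0.0271]
tool_rot: [-0.078, 0.997, -0.0, 0.001]
force: [0.1, -0.2, 0.9]
opening: 0.554
gripper_force: 0.0
```

Request:
arm_command:
  translation:
    - [0,0,0]
    - [0,0,0]
    - [0,0,0]
    - [0,0,0]
    - [0,0,0]
    - [0,0,0]
  turn:
    - [0,0,0]
    - [0,0,0]
    - [0,0,0]
    - [0,0,0]
    - [0,0,0]
    - [0,0,0]
  hand: [1,1,1,1,1,1]

```text
t: 21.58
tcp_pos: [0.5266, -0.122, 0.0265]
tool_rot: [-0.078, 0.997, -0.0, 0.0]
force: [-0.6, -0.2, 0.4]
opening: 0.276
gripper_force: 30.0
```

Request:
arm_command:
  translation:
    - [0,0,-1.5]
    - [0,0,-5]
    - [-0.1,3,-9]
    - [-0.2,7,-10.3]
    - [-0.4,11,-10.3]
    - [-0.5,15,-10.3]
    - [-0.6,16.8,-10.3]
    - [-0.6,16.8,-10.3]
  turn:
    - [0,0,0]
    - [0,0,0]
    - [0,0,0]
    - [0,0,0]
    - [0,0,0]
    - [0,0,0]
    - [0,0,0]
    - [0,0,0]
  hand: [1,1,1,1,1,1,1,1]

```text
t: 22.58
tcp_pos: [0.5061, 0.0458, 0.1298]
tool_rot: [-0.08, 0.997, -0.0, 0.0]
force: [-0.5, -1.3, -2.4]
opening: 0.27
gripper_force: 30.0
```

Request:
arm_command:
  translation:
    - [0,0,0]
    - [0,0,2]
    - [0,0,2]
    - [0,0,2]
  turn:
    - [0,0,0]
    - [0,0,0]
    - [0,0,0]
    - [0,0,0]
  hand: [1,1,1,1]

```text
t: 23.08
tcp_pos: [0.5065, 0.0439, 0.1099]
tool_rot: [-0.078, 0.997, -0.0, 0.0]
force: [0.9, -0.7, -2.2]
opening: 0.274
gripper_force: 30.0
```

```bash
python3 - <<'E'
from h import *
np.set_printoptions(precision=4,suppress=True)
s=ctrl.read_state();im=cams.snapshot("wrist");sc=cams.snapshot("scene");sd=cams.snapshot("side")
for n,i in(("w6",im),("sc6",sc),("sd6",sd)):cv2.imwrite(f"pics/{n}.png",i)
R=Ro.from_quat(s["tool_rot"]).as_matrix();print(s["tcp_pos"],R[:,0],s["force"],s["torque"])
# level check: wood's handle end & extent in the scene and wrist views against prediction
a=np.radians(9);ax=np.array([np.cos(a),np.sin(a),0])
for n,i in(("scene",sc),("side",sd),("wrist",im)):
    hsv=cv2.cvtColor(i,cv2.COLOR_BGR2HSV);m=cv2.inRange(hsv,(8,70,80),(22,255,255))
    for sl in(-5,0,5):
        r=np.radians(sl);f=ax*np.cos(r)+[0,0,np.sin(r)];M=s["tcp_pos"]+np.array([.0005,0,-.0265+.009])
        E=proj(n,[M-.09*f,M+.09*f],s);print(n,sl,E.ravel())
    e=E[0].astype(int);b=m.copy();b[:]=0;x0,y0=np.maximum(e-40,0);b[y0:e[1]+40,x0:e[0]+40]=m[y0:e[1]+40,x0:e[0]+40]
    cs=cv2.findContours(b,0,2)[0]
    if cs:
        for c in sorted(cs,key=cv2.contourArea)[-2:]:print(" wood",cv2.boundingRect(c),cv2.contourArea(c))
E
```

```text
[0.5065 0.0439 0.1099] [-0.988  -0.1547 -0.0002] [ 0.8908 -0.7277 -2.2075] [ 0.0659  0.0415 -0.0306]
scene -5 [346.2055 212.0063 262.6318 195.7181]
scene 0 [345.9034 214.7093 262.4899 193.0444]
scene 5 [345.2752 217.2973 262.6522 190.4218]
 wood (314, 192, 5, 6) 4.5
 wood (314, 200, 34, 20) 374.0
side -5 [166.1192 187.8308 240.1675 176.8737]
side 0 [166.5178 190.5563 240.1883 174.2506]
side 5 [167.208  193.1849 239.944  171.6574]
 wood (168, 180, 27, 12) 137.5
wrist -5 [251.2111  54.098  252.7141 386.2146]
wrist 0 [251.3811  56.1002 252.6438 397.9049]
wrist 5 [251.5401  59.5157 252.5638 409.5385]
 wood (227, 55, 56, 44) 2313.5
```

Request:
arm_command:
  translation:
    - [0,0.1,1.5]
    - [0,0.1,3]
    - [0,0.1,3.4]
    - [0,0.1,3.7]
    - [0,0.1,4]
    - [0,0.1,4.2]
    - [0,0.1,4.2]
  turn:
    - [0,0,0]
    - [0,0,0]
    - [0,0,0]
    - [0,0,0]
    - [0,0,0]
    - [0,0,0]
    - [0,0,0]
  hand: [1,1,1,1,1,1,1]

```text
t: 24.1
tcp_pos: [0.5061, 0.046, 0.0675]
tool_rot: [-0.078, 0.997, -0.0, 0.0]
force: [0.4, -0.7, -1.4]
opening: 0.269
gripper_force: 30.0
```

```bash
python3 - <<'E'
from h import *
s=ctrl.read_state();print(s["tcp_pos"],s["force"],s["torque"])
E
```

```text
[0.50605165 0.04598139 0.06750691] [ 0.38204554 -0.71338513 -1.39561632] [0.12487021 0.01675181 0.0317167 ]
```

Already 7 mm inside the walls with no side force; going on down.

Request:
arm_command:
  translation:
    - [0,0,0.3]
    - [0,0,0.6]
    - [0,0,0.8]
    - [0,0,1.0]
    - [0,0,1.05]
    - [0,0,1.05]
  turn:
    - [0,0,0]
    - [0,0,0]
    - [0,0,0]
    - [0,0,0]
    - [0,0,0]
    - [0,0,0]
  hand: [1,1,1,1,1,1]

```text
t: 24.85
tcp_pos: [0.5061, 0.0459, 0.057]
tool_rot: [-0.078, 0.997, -0.0, 0.0]
force: [0.5, -0.6, -2.1]
opening: 0.275
gripper_force: 30.0
```

```bash
python3 - <<'E'
from h import *
s=ctrl.read_state();print(s["tcp_pos"],s["force"],s["torque"])
E
```

```text
[0.50606366 0.04593969 0.05696969] [ 0.53911219 -0.58638788 -2.06517639] [0.12326948 0.04082036 0.01614563]
```

Request:
arm_command:
  translation:
    - [0,0,0.08]
    - [0,0,0.08]
    - [0,0,0.08]
    - [0,0,0.08]
    - [0,0,0.08]
    - [0,0,0.08]
    - [0,0,0.08]
  turn:
    - [0,0,0]
    - [0,0,0]
    - [0,0,0]
    - [0,0,0]
    - [0,0,0]
    - [0,0,0]
    - [0,0,0]
  hand: [1,1,0.44,0.4,0.3,0.2,0.1]

```text
t: 25.72
tcp_pos: [0.506, 0.0459, 0.0562]
tool_rot: [-0.078, 0.997, -0.0, 0.0]
force: [-0.2, 1.1, 0.3]
opening: 0.42
gripper_force: 0.0
```

Request:
arm_command:
  translation:
    - [0,0,-0.5]
    - [0,0,-1.5]
    - [0,0,-4]
    - [0,0,-9]
    - [0,-3,-14]
    - [0,-6,-19]
    - [0,-8,-23]
    - [0,-8,-23]
  turn:
    - [0,0,0]
    - [0,0,0]
    - [0,0,0]
    - [0,0,0]
    - [0,0,0]
    - [0,0,0]
    - [0,0,0]
    - [0,0,0]
  hand: [0.1,0.1,0,0,0,0,0,0]

```text
t: 26.72
tcp_pos: [0.5204, -0.0353, 0.2909]
tool_rot: [-0.077, 0.997, -0.001, 0.004]
force: [0.1, 0.9, -0.9]
opening: 0.501
gripper_force: 0.0
```

Request:
arm_command:
  translation:
    - [4,0,0]
    - [8,0,0]
    - [8,0,0]
    - [8,0,0]
    - [8,0,0]
  turn:
    - [0,0,10]
    - [0,0,20]
    - [0,0,20]
    - [0,0,20]
    - [0,0,20]
  hand: [0,0,0,0,0]

```text
t: 27.35
tcp_pos: [0.4401, -0.0451, 0.286]
tool_rot: [0.095, 0.995, -0.0, -0.0]
force: [-0.0, -0.6, 0.4]
opening: 0.501
gripper_force: 0.0
```

```bash
python3 - <<'E'
from h import *
np.set_printoptions(precision=4,suppress=True)
s=ctrl.read_state();print(s["tcp_pos"])
C=np.array([.507,.0457]);a=np.radians(9.05);A=np.array([[np.cos(a),np.sin(a)],[-np.sin(a),np.cos(a)]])
for n in("scene","side","wrist"):
    im=cams.snapshot(n);cv2.imwrite(f"pics/f_{n}.png",im);hsv=cv2.cvtColor(im,cv2.COLOR_BGR2HSV)
    m=cv2.inRange(hsv,(8,70,80),(22,255,255))
    h=np.r_[C+np.array([-.0375,0])@A,.045];e=proj(n,h,s)[0]
    cs=[c for c in cv2.findContours(m,0,2)[0] if cv2.contourArea(c)>60]
    if not cs:continue
    c=min(cs,key=lambda c:np.linalg.norm(np.mean(c[:,0],0)-e));r=cv2.minAreaRect(c)
    P=np.array([px(n,p,.046,s)[:2] for p in cv2.boxPoints(r)]);L=np.linalg.norm(P-np.roll(P,1,0),axis=1);i=L.argmax();d=P[i]-P[i-1]
    q=np.array([[-.09,.012],[-.09,-.012],[.015,-.012],[.015,.012]])@A+C
    top=proj(n,np.c_[q,np.full(4,.048)],s)
    print(n,e,r,"case",A@(P.mean(0)-C)*1000,L,np.degrees(np.arctan2(d[1],d[0])),"pred top",top.ravel().round())
E
```

```text
[ 0.4401 -0.0451  0.286 ]
scene [318.5923 224.2209] ((319.1484375, 225.4273681640625), (49.47539138793945, 12.512253761291504), 14.534454345703125) case [-39.0555   3.5912] [0.1029 0.036  0.1054 0.035 ] -170.55092281687402 pred top [342. 234. 344. 226. 297. 213. 293. 221.]
side [191.2692 200.6523] ((191.11190795898438, 200.7147979736328), (7.902382850646973, 43.08073425292969), 77.73522186279297) case [-37.2215  -1.1525] [0.0304 0.1049 0.0315 0.102 ] 7.7987965774678285 pred top [169. 202. 170. 208. 213. 198. 211. 192.]
wrist [330.9078 181.0415] ((331.3825378417969, 178.7241973876953), (88.46836853027344, 22.0126953125), 72.6459732055664) case [-38.5421   1.1196] [0.1056 0.0242 0.1051 0.0257] -171.40221372762673 pred top [328. 134. 308. 142. 335. 226. 354. 219.]
```

The scraper is seated to within about 2 mm in all three views, aligned, and the arm is clear. Handing in.

```bash
python3 -c "
from workcell import ctrl
print(ctrl.hand_in())"
```

```text
the job is handed in; nothing more can be done
None
```

I handed the job in with the brush in its slot and the scraper seated level over it, blade at the wide end; both measured within about 4 mm of target, the arm stayed clear of the bystanders, and no verdict came back.

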